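# Gather brass cable glands in the marked corner of a tote

### The arm

A 7-joint arm with a two-finger parallel gripper is mounted at the origin on the work surface. World frame = base frame: x ahead of the robot, y to its left, z up, the work surface at z = 0. Lengths are in m, angles in rad, forces in N, time in s.
With the tool pointing down it reaches from about 0.425 to 0.925 m from the base axis. Payload 6.8 kg.
Tool frame: the origin (TCP) lies on the centre line of the jaws, within the pads' length; the fingertips stand 14 mm ahead of it and the grasp point (between the pads) lies 5 mm behind it (r.nose_length is the distance from the TCP to the fingertips, in m); z points along the fingers, y is the direction in which the jaws open and shut (so a half turn about z gives the same grasp; the last joint's range is limited). The gripper opens to 85 mm and grips with 20 to 120 N. Pads are 22 mm wide; open, the fingers measure 114 mm over their backs; the gripper's body (76 mm by 85 mm) begins 54 mm behind the grasp point. The pads swing forward as they close: fully open they stand 13 mm farther back than shut.
Start: joints at [-1.401, 0.477, 0.022, 1.555, -0.011, 1.109, -0.083], TCP at [0.185, 0.649, 0.245] pointing down, gripper open.
Joint ranges: [-2.96, 2.96], [-0.34, 2.1], [-1.41, 1.46], [0.24, 2.44], [-1.37, 4.51], [0.17, 1.92], [-2.96, 2.96]. Speed limits (rad/s): [2.39, 2.39, 3.14, 3.14, 3.14, 3.14, 3.14].

### API

Orientations are given as a rotation vector (axis times angle).
In Python, from bench import r, imaging, look_for, outline_of gives the robot as it stands. The module is installed in compiled form; this text tells all that it offers.
- The arm moves only by the tool carry_out, never from a script. Its arguments are lists of equal length, an entry for each row: "offset": the shift along the tool's x, y, z as a fraction of full scale, a list of three; "turn": the turn, a rotation vector about the tool's x, y, z as a fraction of full scale, a list of three. A call has 1 to 8 rows; each row is the pose to reach, as a shift and turn from the pose commanded when the call began, along the tool's axes at that moment; what a row does not reach only later rows make up. Full scale, the value 1, is 0.5 m for a shift and 1.5 rad for a turn. A row lasts 1/10 s, in which the tool goes at most 50 mm and 8.59 degrees, less where a joint would pass 70% of its speed; a pose out of reach is approached as far as the arm can. A call with a number of a shift or a turn outside -1 to 1 is refused whole. A call with a gripper value outside its range is refused whole. "hand" is the closure, from 0 (fully open) to 1 (shut), set as the call begins (left out, the last holds). The fingers move at their own pace and stop on an object; "force" is the grip in N (left out, the last holds). Time passes only in rows, so rows that repeat a pose let the fingers close. It gives the time, the measured TCP pose, the force and the opening at its end, in the units of the state.
- r.get_obs(): the state, without advancing time (a new reading comes with each control period).
- imaging.grab_frame(name): name is "scene" or "top" or "wrist"; returns a dict with "pixels" (400x640x3 uint8, red, green, blue), "fx", "fy", "cx", "cy" (pixels), "R" (3x3) and "t" (3): a world point X has camera coordinates R X + t. Camera axes: x right, y down, z forward; pixel columns grow to the right and rows downward; lengths in m; the calibration is good to about 2 mm. A picture is of the moment at which its call begins. There is no depth.
- r.hand_in(): hands the job in, once; it reports no verdict.
Trained networks look in the newest picture that a camera, given by its name, has taken for a name from the list of things; names that differ only in an ending like _2 or _b are one class to them, and where a whole thing is asked for, a point or a joint stands for the part that bears it (a point fixed in the world has none). Each returns a list of dicts, best first, with "score" (0 to 1); they miss things now and then, are a little off and sometimes report something else, mostly with a low value. They report only what shows in the picture. A call takes as long as a camera call.
- look_for(query, camera): "xyz" ([x, y, z] in m, in the coordinates of the camera as it stood for that picture, good to about 4 mm: the middle of the surface that is visible of it).
- outline_of(query, camera): "region" (400x640 bool, what is visible of it).
The state is a dict: "clock": time; "joints": joint angles; "qvel": joint speeds; "tau": joint torques, N m; "tcp_pos": TCP position; "orientation": TCP orientation; "contact_force": force on the tool from outside, world axes, zero at the start; "moment": the same for the moment, N m; "grip_width": finger opening in m.
Only numpy, scipy, OpenCV 4.12 (cv2) and the standard library are available. Lean on these libraries where they do the work, as an engineer would, in place of code of your own. Each camera call takes 0.05 s, during which the arm holds its last target. There are 200 camera calls.

### The job

One brass cable gland has been left out on the bench: put it into the blue tote with the others. Then lift the tote by its black carrying bar, clear of the bench, and tilt it (20 degrees or more) until all three glands have slid onto the orange patch in its marked corner; finish while still holding it up, tilted and still, with nothing else supporting it. Do not push the other things on the bench about.

Things in the scene. Friction and masses are not known exactly. Their poses are not given: they have to be found in the camera images.
- tote: Open blue plastic tote, 200 mm along its x, 150 mm along its y, walls 70 mm high, walls and floor 4 mm thick; about 0.35 kg, loose on the bench. Origin at the centre of its underside, z up out of the mouth. A black carrying bar crosses it along its y, on posts on the long walls at x = 0. One corner, (-x, -y), is orange outside; the floor there bears the orange patch.
- tote_bar (a point): Centre of the black carrying bar, 125 mm above the tote's underside: the place to grip it, closing along the tote's x. The bar is straight, 14 mm thick (along x), 18 mm tall, 150 mm free between its posts.
- tote_patch (a point): Centre of the orange patch, on the tote's inner floor, at (-58, -33, 4) mm in the tote's frame. The patch is 76 x 76 mm and fills the corner: x from -96 to -20 mm, y from -71 to +5 mm. The floor is slippery: brass parts begin to slide at 10 to 15 degrees of tilt, but need about 30 degrees to slide on along a wall or past one another.
- tote_corner (a point): Outer bottom corner of the tote at the orange patch, at (-100, -75, 0) mm in the tote's frame.
- gland_1: A brass cable gland, 28 mm tall: a hexagonal collar 24 mm across flats (28 over corners) between a round foot of 21 mm and a round cap of 24 mm; 45 g. Origin at its centre, z along its axis (up when it stands). Stands in the tote at the start, away from the patch.
- gland_2: A brass cable gland, 28 mm tall: a hexagonal collar 24 mm across flats (28 over corners) between a round foot of 21 mm and a round cap of 24 mm; 45 g. Origin at its centre, z along its axis (up when it stands). Stands in the tote at the start, away from the patch.
- gland_stray: A brass cable gland, 28 mm tall: a hexagonal collar 24 mm across flats (28 over corners) between a round foot of 21 mm and a round cap of 24 mm; 45 g. Origin at its centre, z along its axis (up when it stands). Stands on the bench at the start, to the left or right of the tote.
- tape: Roll of red tape lying flat, 60 mm across, 19 mm tall, loose; origin at its underside. Bystander, on the side where the stray gland is not.
- meter: Red hand multimeter lying flat, 165 x 80 x 45 mm, loose; origin at its underside. Bystander.
- screwdriver: Screwdriver with a yellow handle, about 200 mm long, lying on the bench, loose. Bystander.
- rail: 220 mm offcut of steel mounting rail with six terminals on it, 49 mm tall, loose, beyond the tote; origin at its underside. Bystander.
- pendant: Yellow push-button box, 75 x 130 x 73 mm, loose; origin at its underside. Bystander.

How it is judged:
On the way, in this order (a step that is already met when the one before it is completed fails the run):
1. The stray gland is in the tote, let go, with the other two, and the tote stands on the bench (x of gland_1 in the frame of tote between -0.096 and 0.096 m and y of gland_1 in the frame of tote between -0.071 and 0.071 m and z of gland_1 in the frame of tote between 0 and 0.07 m and x of gland_2 in the frame of tote between -0.096 and 0.096 m and y of gland_2 in the frame of tote between -0.071 and 0.071 m and z of gland_2 in the frame of tote between 0 and 0.07 m and x of gland_stray in the frame of tote between -0.096 and 0.096 m and y of gland_stray in the frame of tote between -0.071 and 0.071 m and z of gland_stray in the frame of tote between 0 and 0.07 m and contact force between the fingers and gland_stray below 0.2 N and height (world z) of tote below 0.01 m and angle between tote's own z axis and vertical below 0.08 rad), for 0.2 s.
2. The tote is held up clear of the bench with all three glands in it (x of gland_1 in the frame of tote between -0.096 and 0.096 m and y of gland_1 in the frame of tote between -0.071 and 0.071 m and z of gland_1 in the frame of tote between 0 and 0.07 m and x of gland_2 in the frame of tote between -0.096 and 0.096 m and y of gland_2 in the frame of tote between -0.071 and 0.071 m and z of gland_2 in the frame of tote between 0 and 0.07 m and x of gland_stray in the frame of tote between -0.096 and 0.096 m and y of gland_stray in the frame of tote between -0.071 and 0.071 m and z of gland_stray in the frame of tote between 0 and 0.07 m and height (world z) of tote_corner above 0.02 m and contact force between the fingers and tote above 1 N), for 0.2 s.
At the end, for the whole second after the job is handed in: The gripper holds the tote still, its marked corner more than 20 mm above the bench, tilted by 17 to 69 degrees, touching no other thing; all three glands lie at rest in the tote with their centres over the orange patch (up to 5 mm past its edges), none held by the fingers (all of step 2 and angle between tote's own z axis and vertical between 0.3 and 1.2 rad and linear speed of tote below 0.03 m/s and angular speed of tote below 0.15 rad/s and x of each of gland_1, gland_2, gland_stray in the frame of tote below -0.015 m and y of each of gland_1, gland_2, gland_stray in the frame of tote below 0.01 m and linear speed of each of gland_1, gland_2, gland_stray below 0.04 m/s and contact force between the fingers and gland_1 below 0.2 N and contact force between the fingers and gland_2 below 0.2 N and contact force between the fingers and gland_stray below 0.2 N and contact force between tote and tape below 0.3 N and contact force between tote and meter below 0.3 N and contact force between tote and screwdriver below 0.3 N and contact force between tote and rail below 0.3 N and contact force between tote and pendant below 0.3 N); the arm keeps its last pose, push and grip.
It fails at once if A bystander (tape) is moved by more than 30 mm (distance of tape from where it was at the start of the episode above 0.03 m).
It fails at once if A bystander (meter) is moved by more than 30 mm (distance of meter from where it was at the start of the episode above 0.03 m).
It fails at once if A bystander (screwdriver) is moved by more than 30 mm (distance of screwdriver from where it was at the start of the episode above 0.03 m).
It fails at once if A bystander (rail) is moved by more than 30 mm (distance of rail from where it was at the start of the episode above 0.03 m).
It fails at once if A bystander (pendant) is moved by more than 30 mm (distance of pendant from where it was at the start of the episode above 0.03 m).
It also fails if it takes over 54 s, if anything falls off the work surface, if the arm or the gripper's body presses on something with over 40 N, if the wrist force passes 120 N, or if a joint passes its speed limit or range.

## Working session

There is one attempt and no reset: what is moved stays moved. The work goes in short steps, Python scripts to look and compute and a tool call to move; the robot and the scene stay as the last step left them, time stands still between calls to the robot, and variables do not carry over. Pictures are saved under pics/ and viewed, about 8 in all and at most 12, crops included, and the job is handed in when it is done.

Besides the shell and the picture viewer there is one more tool, called after ">>>" by a JSON object that holds its "fn" and its "kwargs", one argument or row to a line. carry_out: Moves the arm, as the interface text tells. Shift numbers are shares of 0.5 m and turn numbers shares of 1.5 rad, none past 1 either way. Its arguments: {"type":"object","properties":{"offset":{"type":"array","items":{"type":"array","items":{"type":"number","minimum":-1,"maximum":1}}},"turn":{"type":"array","items":{"type":"array","items":{"type":"number","minimum":-1,"maximum":1}}},"hand":{"type":"number"},"force":{"type":"number"}},"required":["offset","turn"]}

```bash
mkdir -p pics
cat > h.py <<'E'
import numpy as np, cv2
from bench import r, imaging, look_for, outline_of
from scipy.spatial.transform import Rotation as Ro
def world(f,p): return f["R"].T@(np.array(p)-f["t"])
def px(f,X):
    c=f["R"]@np.array(X)+f["t"]; return np.array([f["fx"]*c[0]/c[2]+f["cx"],f["fy"]*c[1]/c[2]+f["cy"]])
def ray(f,u,v,z):
    d=f["R"].T@np.array([(u-f["cx"])/f["fx"],(v-f["cy"])/f["fy"],1]); o=-f["R"].T@f["t"]
    return o+d*(z-o[2])/d[2]
def save(f,n): cv2.imwrite("pics/"+n+".png",f["pixels"][...,::-1])
E
python3 - <<'E'
from h import *
np.set_printoptions(precision=3,suppress=True)
print(r.get_obs())
for c in ["top","scene"]:
    f=imaging.grab_frame(c); save(f,c+"0"); print(c,-f["R"].T@f["t"])
    for q in ["tote","tote_bar","tote_patch","tote_corner","gland_1","tape","meter","screwdriver","rail","pendant"]:
        for d in look_for(q,c)[:4]: print(q,round(d["score"],2),world(f,d["xyz"]))
a=cv2.imread("pics/top0.png");b=cv2.imread("pics/scene0.png")
E
```

```text
{'clock': 0.0, 'joints': array([-1.401,  0.478,  0.022,  1.556, -0.011,  1.109, -0.083]), 'qvel': array([-0.   , -0.   ,  0.001, -0.001,  0.001,  0.001,  0.001]), 'tau': array([  0.   , -59.646,   1.607, -28.12 ,   0.012,   0.009,   0.   ]), 'tcp_pos': array([0.185, 0.649, 0.244]), 'orientation': array([-0.435, -3.111,  0.003]), 'contact_force': array([-0.135, -0.09 ,  0.98 ]), 'moment': array([-0.077,  0.013, -0.004]), 'grip_width': 0.08526501019722295}
top [ 0.379 -0.007  1.478]
tote 0.65 [0.538 0.043 0.008]
tote_bar 0.86 [0.543 0.048 0.002]
tote_bar 0.49 [ 0.491 -0.233  0.02 ]
tote_patch 0.66 [0.541 0.042 0.003]
tote_corner 0.98 [0.538 0.045 0.004]
gland_1 0.72 [ 0.672 -0.397  0.063]
gland_1 0.49 [ 0.531 -0.003  0.032]
meter 0.7 [0.552 0.475 0.038]
screwdriver 0.56 [ 0.359 -0.477  0.018]
rail 0.9 [ 0.782 -0.064  0.002]
pendant 0.72 [ 0.669 -0.395  0.06 ]
scene [ 1.407 -0.094  0.883]
tote 0.84 [0.531 0.035 0.035]
tote 0.74 [0.592 0.03  0.028]
tote_bar 0.56 [0.537 0.037 0.036]
tote_bar 0.5 [0.568 0.472 0.035]
tote_patch 0.59 [0.535 0.035 0.039]
tote_corner 0.73 [0.533 0.037 0.037]
gland_1 0.41 [ 0.539 -0.002  0.027]
tape 0.65 [ 0.502 -0.237  0.018]
meter 0.57 [0.569 0.468 0.036]
screwdriver 0.54 [ 0.368 -0.475  0.022]
rail 0.67 [ 0.787 -0.076  0.001]
rail 0.41 [0.57  0.469 0.035]
pendant 0.72 [ 0.701 -0.398  0.066]
pendant 0.2 [ 0.369 -0.476  0.023]
```

View pics/top0.png

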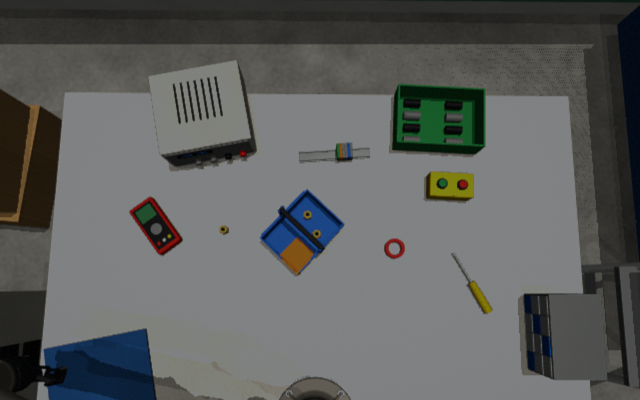

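View pics/scene0.png

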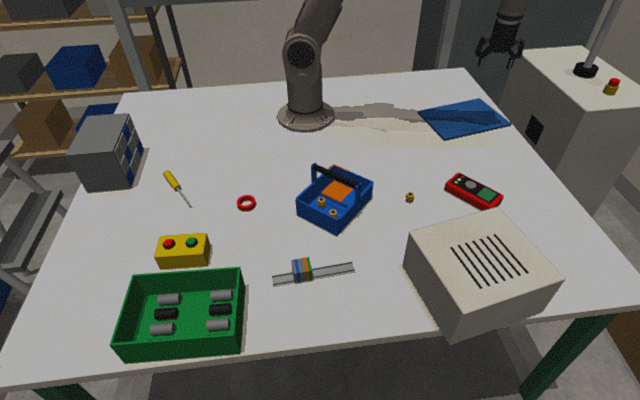

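The top view shows the tote with its orange corner towards the robot (about 298,273), its bar from (281,208) to (322,250), two glands at (308,215) and (317,234), and the stray at (224,230). The scene view agrees. I'll fit the tote pose next.

```bash
cat > fit.py <<'E'
from h import *
from scipy.optimize import minimize
np.set_printoptions(precision=4,suppress=True)
P=np.array([[sx*.1,sy*.075,z] for sx in(-1,1) for sy in(-1,1) for z in(0,.07)]); B=np.array([[sx*.007,sy*.075,z] for sx in(-1,1) for sy in(-1,1) for z in(.07,.134)])
def draw(f,p):
    R=Ro.from_euler("z",p[2]).as_matrix(); m=np.zeros((400*4,640*4),np.uint8)
    for Q in(P,B):
        q=np.array([px(f,R@a+[p[0],p[1],0]) for a in Q])*4+2
        cv2.fillConvexPoly(m,cv2.convexHull(q.astype(np.int32)),1)
    return cv2.resize(m.astype(np.float32),(640,400),interpolation=cv2.INTER_AREA)
def main():
    fs=[imaging.grab_frame(c) for c in("top","scene")]; ms=[]
    for c in("top","scene"): 
        ds=outline_of("tote",c); ms.append(ds[0]["region"].astype(np.float32)); print(c,ds[0]["score"],ms[-1].sum())
    for w in([1,0],[0,1],[1,1]):
        s=minimize(lambda p:sum(k*np.abs(draw(f,p)-m).sum()/m.sum() for k,f,m in zip(w,fs,ms)),[.54,.045,-.75],method="Nelder-Mead",options=dict(initial_simplex=[[.54,.045,-.75],[.56,.045,-.75],[.54,.06,-.75],[.54,.045,-.6]],xatol=1e-4))
        print(w,s.x,s.fun)
    p=s.x
    for f,c in zip(fs,("top","scene")):
        h=cv2.cvtColor(f["pixels"],cv2.COLOR_RGB2HSV)
        m=((h[...,0]>12)&(h[...,0]<32)&(h[...,1]>110)).astype(np.uint8)
        n,_,st,ce=cv2.connectedComponentsWithStats(m)
        for i in range(1,n):
            if 8<st[i,4]<150:
                X=ray(f,*ce[i],.018); 
                if .35<X[0]<.75 and abs(X[1])<.45: print(c,st[i],ce[i],X, "tote:",Ro.from_euler("z",-p[2]).apply(X-[p[0],p[1],0]))
    o=r.get_obs(); R=Ro.from_rotvec(o["orientation"]).as_matrix(); print(R)
if __name__=="__main__": main()
E
python3 fit.py
```

```text
top 0.75 3882.0
scene 0.78 3511.0
[1, 0] [ 0.5362  0.0428 -0.7359] 0.0839129313826561
[0, 1] [ 0.536   0.0394 -0.7523] 0.07802264392375946
[1, 1] [ 0.5352  0.04   -0.7513] 0.16798035800457
top [304 211   7   8  43] [307.093  214.6512] [0.5887 0.0271 0.018 ] tote: [0.0479 0.0271 0.018 ]
top [220 226   8   8  48] [223.4167 229.3542] [0.5425 0.2769 0.018 ] tote: [-0.1563  0.1782  0.018 ]
top [313 230   7   9  42] [316.     233.9762] [ 0.5304 -0.0002  0.018 ] tote: [ 0.0239 -0.0326  0.018 ]
top [167 234   5   5  19] [168.9474 235.8421] [0.522  0.4385 0.018 ] tote: [-0.2816  0.2823  0.018 ]
scene [454 180   5   4  14] [455.7857 181.6429] [0.498  0.4441 0.018 ] tote: [-0.303   0.2699  0.018 ]
scene [406 193   8   9  55] [409.4364 196.9273] [0.5465 0.2749 0.018 ] tote: [-0.1521  0.1795  0.018 ]
scene [318 198   7  10  56] [321.0536 202.    ] [ 0.5298 -0.0025  0.018 ] tote: [ 0.0251 -0.0347  0.018 ]
scene [329 210   7   7  34] [332.5294 212.7647] [0.5809 0.0261 0.018 ] tote: [0.0429 0.0211 0.018 ]
[[-0.9617  0.2742 -0.    ]
 [ 0.2742  0.9617  0.    ]
 [ 0.      0.     -1.    ]]
```

```bash
cat > go.py <<'E'
import sys
from h import *
def go(xyz,yaw,tilt=None):
    """yaw: world azimuth of tool y (deg), tool down"""
    o=r.get_obs(); R=Ro.from_rotvec(o["orientation"])
    y=np.array([np.cos(np.radians(yaw)),np.sin(np.radians(yaw)),0]); z=np.array([0,0,-1.])
    T=Ro.from_matrix(np.column_stack([np.cross(y,z),y,z]))
    if tilt is not None: T=Ro.from_rotvec(tilt)*T
    print("offset",np.round(R.inv().apply(np.array(xyz)-o["tcp_pos"])/.5,3).tolist(),"turn",np.round((R.inv()*T).as_rotvec()/1.5,3).tolist(), "t",o["clock"],"tcp",o["tcp_pos"].round(4),"j",o["joints"].round(2))
if __name__=="__main__":
    a=list(map(float,sys.argv[1:])); go(a[:3],a[3],a[4:7] if len(a)>4 else None)
E
python3 go.py .544 .276 .13 47.3
```

```text
offset [-0.895, -0.521, 0.231] turn [0.0, -0.0, 0.312] t 1.3 tcp [0.1851 0.6491 0.2453] j [-1.4   0.48  0.02  1.56 -0.01  1.11 -0.08]
```

>>> {"fn": "carry_out", "kwargs": {
  "offset": [
    [-0.45, -0.26, 0],
    [-0.895, -0.521, 0.1],
    [-0.895, -0.521, 0.231],
    [-0.895, -0.521, 0.231],
    [-0.895, -0.521, 0.231],
    [-0.895, -0.521, 0.231],
    [-0.895, -0.521, 0.231],
    [-0.895, -0.521, 0.231]
  ],
  "turn": [
    [0, 0, 0.312],
    [0, 0, 0.312],
    [0, 0, 0.312],
    [0, 0, 0.312],
    [0, 0, 0.312],
    [0, 0, 0.312],
    [0, 0, 0.312],
    [0, 0, 0.312]
  ],
  "hand": 0,
  "force": 40
}}

```text
clock: 2.1
tcp_pos: [0.4565, 0.3669, 0.1634]
orientation: [1.144, 2.926, 0.001]
contact_force: [-0.0, 1.2, -1.2]
grip_width: 0.0851
```

```bash
python3 go.py .544 .276 .13 47.3
```

```text
offset [-0.252, -0.015, 0.067] turn [0.001, -0.0, -0.0] t 2.1 tcp [0.4565 0.3669 0.1634] j [-0.94  0.42  0.2   1.86 -0.11  0.86  0.14]
```

>>> {"fn": "carry_out", "kwargs": {
  "offset": [
    [-0.25, -0.015, 0.067],
    [-0.25, -0.015, 0.067],
    [-0.25, -0.015, 0.067],
    [-0.25, -0.015, 0.067],
    [-0.25, -0.015, 0.067],
    [-0.25, -0.015, 0.067]
  ],
  "turn": [
    [0, 0, 0],
    [0, 0, 0],
    [0, 0, 0],
    [0, 0, 0],
    [0, 0, 0],
    [0, 0, 0]
  ]
}}

```text
clock: 2.7
tcp_pos: [0.5413, 0.2795, 0.1302]
orientation: [-1.141, -2.926, -0.001]
contact_force: [-0.3, -0.0, 0.1]
grip_width: 0.0852
```

```bash
python3 - <<'E'
from h import *
np.set_printoptions(precision=4,suppress=True)
f=imaging.grab_frame("wrist"); save(f,"w1"); o=r.get_obs(); print(o["tcp_pos"],-f["R"].T@f["t"])
for d in look_for("gland_stray","wrist"): print(d["score"],world(f,d["xyz"]))
for d in outline_of("gland_stray","wrist"):
    v,u=np.nonzero(d["region"]); print(d["score"],u.mean(),v.mean(),u.min(),u.max(),v.min(),v.max(),ray(f,u.mean(),v.mean(),.02))
print(px(f,[.544,.276,.028]))
E
python3 go.py .544 .276 .018 47.3
```

```text
[0.5412 0.2797 0.1303] [0.491  0.3268 0.2588]
0.89 [0.5438 0.2773 0.0318]
0.58 317.7425083240843 205.46059933407327 301 334 188 223 [0.5435 0.2781 0.02  ]
[316.1847 210.7033]
offset [-0.009, -0.002, 0.225] turn [0.0, -0.0, 0.001] t 2.85 tcp [0.5413 0.2795 0.1304] j [-0.74  0.5   0.21  1.83 -0.14  0.82  0.37]
```

View pics/w1.png

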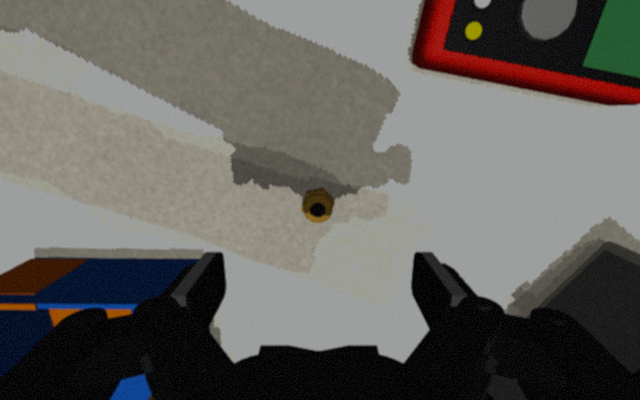

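The stray gland sits at image (318,205), centred between the jaws, with nothing in the way of the fingers.

>>> {"fn": "carry_out", "kwargs": {
  "offset": [
    [-0.007, -0.001, 0.08],
    [-0.007, -0.001, 0.16],
    [-0.007, -0.001, 0.225],
    [-0.007, -0.001, 0.225],
    [-0.007, -0.001, 0.225]
  ],
  "turn": [
    [0, 0, 0],
    [0, 0, 0],
    [0, 0, 0],
    [0, 0, 0],
    [0, 0, 0]
  ]
}}

```text
clock: 3.35
tcp_pos: [0.5441, 0.2757, 0.0179]
orientation: [-1.143, -2.926, 0.0]
contact_force: [-0.5, -0.5, 0.2]
grip_width: 0.0854
```

>>> {"fn": "carry_out", "kwargs": {
  "offset": [
    [0, 0, 0],
    [0, 0, 0],
    [0, 0, 0],
    [0, 0, 0],
    [0, 0, 0],
    [0, 0, 0],
    [0, 0, 0],
    [0, 0, 0]
  ],
  "turn": [
    [0, 0, 0],
    [0, 0, 0],
    [0, 0, 0],
    [0, 0, 0],
    [0, 0, 0],
    [0, 0, 0],
    [0, 0, 0],
    [0, 0, 0]
  ],
  "hand": 1,
  "force": 40
}}

```text
clock: 4.15
tcp_pos: [0.5448, 0.2754, 0.0186]
orientation: [1.145, 2.925, 0.002]
contact_force: [-0.7, 0.2, 6.1]
grip_width: 0.0255
```

>>> {"fn": "carry_out", "kwargs": {
  "offset": [
    [0, 0, -0.08],
    [0, 0, -0.16],
    [0, 0, -0.24],
    [0, 0, -0.32],
    [0, 0, -0.32],
    [0, 0, -0.32]
  ],
  "turn": [
    [0, 0, 0],
    [0, 0, 0],
    [0, 0, 0],
    [0, 0, 0],
    [0, 0, 0],
    [0, 0, 0]
  ]
}}

```text
clock: 4.75
tcp_pos: [0.5446, 0.2753, 0.1787]
orientation: [1.144, 2.925, 0.003]
contact_force: [-0.4, -0.3, -0.8]
grip_width: 0.0253
```

```bash
python3 go.py .478 .067 .18 47.3
```

```text
offset [-0.185, -0.397, -0.004] turn [0.002, 0.0, -0.0] t 4.75 tcp [0.5446 0.2753 0.1787] j [-0.75  0.44  0.23  1.79 -0.13  0.91  0.37]
```

>>> {"fn": "carry_out", "kwargs": {
  "offset": [
    [-0.045, -0.1, 0],
    [-0.09, -0.2, 0],
    [-0.14, -0.3, 0],
    [-0.185, -0.397, 0],
    [-0.185, -0.397, 0],
    [-0.185, -0.397, 0],
    [-0.185, -0.397, 0],
    [-0.185, -0.397, 0]
  ],
  "turn": [
    [0, 0, 0],
    [0, 0, 0],
    [0, 0, 0],
    [0, 0, 0],
    [0, 0, 0],
    [0, 0, 0],
    [0, 0, 0],
    [0, 0, 0]
  ]
}}

```text
clock: 5.55
tcp_pos: [0.4776, 0.0679, 0.177]
orientation: [-1.141, -2.926, 0.0]
contact_force: [0.1, 0.1, -0.7]
grip_width: 0.0254
```

```bash
python3 - <<'E'
from h import *
f=imaging.grab_frame("wrist"); save(f,"w2")
t=lambda p:np.array([.536,.041,0])+Ro.from_euler("z",-.745).apply(p)
im=f["pixels"][...,::-1].copy()
for p in [(-.1,-.075,.07),(-.1,.075,.07),(.1,.075,.07),(.1,-.075,.07),(0,.075,.134),(0,-.075,.134),(-.058,-.033,.004)]:
    u=px(f,t(p)); cv2.circle(im,(int(u[0]),int(u[1])),4,(0,255,0),-1)
cv2.imwrite("pics/w2.png",im)
E
python3 go.py .478 .067 .035 47.3
```

```text
offset [-0.002, -0.001, 0.284] turn [-0.0, -0.0, 0.001] t 5.6 tcp [0.4777 0.068  0.1771] j [-0.52  0.25  0.29  2.09 -0.1   0.82  0.66]
```

View pics/w2.png

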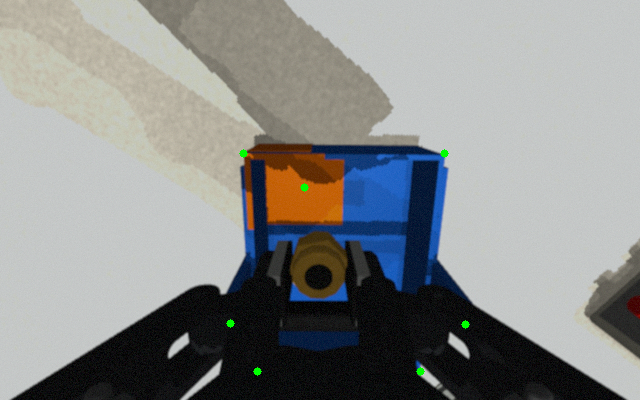

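Overlay agrees with the tote rim (within ~4 px); gland held. Descend into the tote.

>>> {"fn": "carry_out", "kwargs": {
  "offset": [
    [0, 0, 0.08],
    [0, 0, 0.16],
    [0, 0, 0.23],
    [0, 0, 0.295],
    [0, 0, 0.295],
    [0, 0, 0.295]
  ],
  "turn": [
    [0, 0, 0],
    [0, 0, 0],
    [0, 0, 0],
    [0, 0, 0],
    [0, 0, 0],
    [0, 0, 0]
  ]
}}

```text
clock: 6.2
tcp_pos: [0.4775, 0.0672, 0.03]
orientation: [-1.143, -2.925, 0.001]
contact_force: [0.8, -0.2, -0.2]
grip_width: 0.0251
```

>>> {"fn": "carry_out", "kwargs": {
  "offset": [
    [0, 0, 0],
    [0, 0, 0],
    [0, 0, 0],
    [0, 0, 0],
    [0, 0, 0]
  ],
  "turn": [
    [0, 0, 0],
    [0, 0, 0],
    [0, 0, 0],
    [0, 0, 0],
    [0, 0, 0]
  ],
  "hand": 0.5
}}

```text
clock: 6.7
tcp_pos: [0.478, 0.0668, 0.0306]
orientation: [1.144, 2.925, 0.001]
contact_force: [0.6, 0.3, 1.2]
grip_width: 0.0427
```

>>> {"fn": "carry_out", "kwargs": {
  "offset": [
    [0, 0, -0.08],
    [0, 0, -0.16],
    [0, 0, -0.24],
    [0, 0, -0.32],
    [0, 0, -0.36],
    [0, 0, -0.36]
  ],
  "turn": [
    [0, 0, 0],
    [0, 0, 0],
    [0, 0, 0],
    [0, 0, 0],
    [0, 0, 0],
    [0, 0, 0]
  ]
}}

```text
clock: 7.3
tcp_pos: [0.479, 0.0667, 0.2129]
orientation: [1.144, 2.922, 0.006]
contact_force: [-0.7, 0.6, -0.0]
grip_width: 0.0426
```

```bash
python3 - <<'E'
from h import *
f=imaging.grab_frame("wrist"); save(f,"w3")
f=imaging.grab_frame("scene"); cv2.imwrite("pics/s3.png",cv2.resize(f["pixels"][140:260,220:440,::-1],None,fx=3,fy=3))
E
python3 go.py .536 .041 .21 -42.7
```

```text
offset [-0.121, 0.043, -0.001] turn [-0.0, -0.0, 1.047] t 7.4 tcp [0.477  0.0664 0.2097] j [-0.55  0.2   0.32  2.06 -0.08  0.89  0.64]
```

View pics/w3.png

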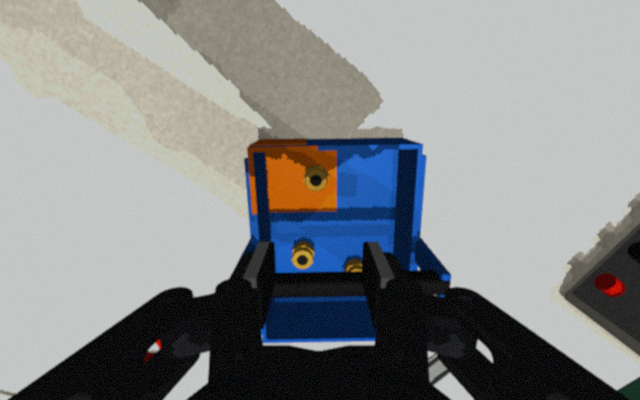

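Stray stands on the patch at (316,179), with the other two behind it at (303,258) and (355,268). I'll turn to grip the bar.

>>> {"fn": "carry_out", "kwargs": {
  "offset": [
    [-0.12, 0.043, 0],
    [-0.12, 0.043, 0],
    [-0.12, 0.043, 0],
    [-0.12, 0.043, 0],
    [-0.12, 0.043, 0],
    [-0.12, 0.043, 0],
    [-0.12, 0.043, 0],
    [-0.12, 0.043, 0]
  ],
  "turn": [
    [0, 0, 0.8],
    [0, 0, 0.8],
    [0, 0, 0.8],
    [0, 0, 0.8],
    [0, 0, 0.8],
    [0, 0, 0.8],
    [0, 0, 0.8],
    [0, 0, 0.8]
  ],
  "hand": 0.2
}}

```text
clock: 8.2
tcp_pos: [0.5349, 0.0413, 0.208]
orientation: [-2.602, -1.76, 0.006]
contact_force: [0.5, -0.6, 0.1]
grip_width: 0.0682
```

```bash
python3 go.py .536 .041 .19 -42.7
```

```text
offset [0.0, 0.002, 0.036] turn [-0.002, 0.002, 0.243] t 8.2 tcp [0.5349 0.0413 0.208 ] j [-0.66  0.33  0.58  1.95 -0.22  0.93 -0.36]
```

>>> {"fn": "carry_out", "kwargs": {
  "offset": [
    [0, 0.002, 0.036],
    [0, 0.002, 0.036],
    [0, 0.002, 0.036],
    [0, 0.002, 0.036],
    [0, 0.002, 0.036]
  ],
  "turn": [
    [0, 0, 0.243],
    [0, 0, 0.243],
    [0, 0, 0.243],
    [0, 0, 0.243],
    [0, 0, 0.243]
  ]
}}

```text
clock: 8.7
tcp_pos: [0.5363, 0.0411, 0.1908]
orientation: [2.873, 1.271, -0.004]
contact_force: [0.8, 0.9, 0.1]
grip_width: 0.0682
```

```bash
python3 - <<'E'
from h import *
f=imaging.grab_frame("wrist"); im=f["pixels"][...,::-1].copy()
t=lambda p:np.array([.536,.041,0])+Ro.from_euler("z",-.745).apply(p)
for p in [(0,.075,.134),(0,-.075,.134),(-.1,-.075,.07),(-.1,.075,.07),(.1,.075,.07),(.1,-.075,.07)]:
    u=px(f,t(p)).round(1); print(u); cv2.circle(im,(int(u[0]),int(u[1])),3,(0,255,0),-1)
print(px(f,r.get_obs()["tcp_pos"]))
cv2.imwrite("pics/w4.png",im)
E
python3 go.py .536 .041 .12 -42.7
```

```text
[318. 103.]
[316.4 329.4]
[204.4 280.3]
[186.1 103.7]
[450.3 105.8]
[429.4 282.1]
[317.26031797 272.60856974]
offset [-0.001, -0.001, 0.142] turn [-0.0, 0.001, 0.005] t 8.75 tcp [0.5366 0.0411 0.1912] j [-0.71  0.37  0.65  1.97 -0.28  0.9  -0.65]
```

View pics/w4.png

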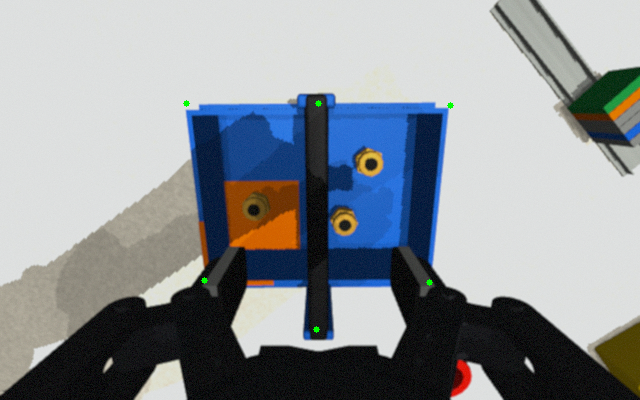

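The bar lies at column 317, centred and parallel between the jaws. Descend and grip.

>>> {"fn": "carry_out", "kwargs": {
  "offset": [
    [0, 0, 0.05],
    [0, 0, 0.1],
    [0, 0, 0.142],
    [0, 0, 0.142],
    [0, 0, 0.142]
  ],
  "turn": [
    [0, 0, 0.003],
    [0, 0, 0.003],
    [0, 0, 0.003],
    [0, 0, 0.003],
    [0, 0, 0.003]
  ]
}}

```text
clock: 9.25
tcp_pos: [0.5371, 0.0409, 0.1212]
orientation: [2.877, 1.262, -0.001]
contact_force: [-0.2, 0.0, 0.7]
grip_width: 0.0682
```

>>> {"fn": "carry_out", "kwargs": {
  "offset": [
    [0, 0, 0],
    [0, 0, 0],
    [0, 0, 0],
    [0, 0, 0],
    [0, 0, 0],
    [0, 0, 0],
    [0, 0, 0],
    [0, 0, 0]
  ],
  "turn": [
    [0, 0, 0],
    [0, 0, 0],
    [0, 0, 0],
    [0, 0, 0],
    [0, 0, 0],
    [0, 0, 0],
    [0, 0, 0],
    [0, 0, 0]
  ],
  "hand": 1,
  "force": 110
}}

```text
clock: 10.05
tcp_pos: [0.5376, 0.0414, 0.1219]
orientation: [-2.876, -1.263, -0.002]
contact_force: [-1.6, 0.4, 6.6]
grip_width: 0.012
```

>>> {"fn": "carry_out", "kwargs": {
  "offset": [
    [0, 0, -0.03],
    [0, 0, -0.06],
    [0, 0, -0.1],
    [0, 0, -0.15],
    [0, 0, -0.2],
    [0, 0, -0.25],
    [0, 0, -0.3],
    [0, 0, -0.3]
  ],
  "turn": [
    [0, 0, 0],
    [0, 0, 0],
    [0, 0, 0],
    [0, 0, 0],
    [0, 0, 0],
    [0, 0, 0],
    [0, 0, 0],
    [0, 0, 0]
  ]
}}

```text
clock: 10.85
tcp_pos: [0.539, 0.0409, 0.275]
orientation: [2.877, 1.261, 0.011]
contact_force: [0.6, -0.4, -4.4]
grip_width: 0.012
```

>>> {"fn": "carry_out", "kwargs": {
  "offset": [
    [0, 0, 0],
    [0, 0, 0],
    [0, 0, 0]
  ],
  "turn": [
    [0, 0, 0],
    [0, 0, 0],
    [0, 0, 0]
  ]
}}

```text
clock: 11.15
tcp_pos: [0.5362, 0.0412, 0.2697]
orientation: [-2.877, -1.262, 0.004]
contact_force: [-0.7, 0.1, -4.7]
grip_width: 0.0119
```

```bash
for t in 15 30 42; do python3 - $t <<'E'
import sys
from go import go,np,Ro,r
# desired tilt: tote up axis tips toward tote(-1,-1) dir ; axis = z x d
a=np.radians(float(sys.argv[1])); d=Ro.from_euler("z",-.745).apply([-.7071,-.7071,0]); ax=np.cross([0,0,1],d)
go(r.get_obs()["tcp_pos"],-42.7,ax*a)
E
done
```

```text
offset [0.0, 0.0, 0.0] turn [-0.124, 0.125, 0.001] t 11.15 tcp [0.5362 0.0412 0.2697] j [-0.77  0.27  0.7   1.89 -0.2   1.06 -0.73]
offset [0.0, 0.0, 0.0] turn [-0.248, 0.248, 0.001] t 11.15 tcp [0.5362 0.0412 0.2697] j [-0.77  0.27  0.7   1.89 -0.2   1.06 -0.73]
offset [0.0, 0.0, 0.0] turn [-0.347, 0.347, 0.001] t 11.15 tcp [0.5362 0.0412 0.2697] j [-0.77  0.27  0.7   1.89 -0.2   1.06 -0.73]
```

Lifted: the force reads −4.7 N, which fits the tote with three glands. I'll tilt towards −x first, gradually, then add −y.

>>> {"fn": "carry_out", "kwargs": {
  "offset": [
    [0, 0, 0],
    [0, 0, 0],
    [0, 0, 0],
    [0, 0, 0],
    [0, 0, 0],
    [0, 0, 0],
    [0, 0, 0],
    [0, 0, 0]
  ],
  "turn": [
    [-0.04, 0, 0],
    [-0.08, 0, 0],
    [-0.12, 0, 0],
    [-0.15, 0, 0],
    [-0.17, 0.0, 0],
    [-0.19, 0, 0],
    [-0.2, 0, 0],
    [-0.2, 0, 0]
  ]
}}

```text
clock: 11.95
tcp_pos: [0.5364, 0.0415, 0.2703]
orientation: [2.621, 1.151, 0.171]
contact_force: [0.4, -0.3, -4.5]
grip_width: 0.0122
```

>>> {"fn": "carry_out", "kwargs": {
  "offset": [
    [0, 0, 0],
    [0, 0, 0],
    [0, 0, 0],
    [0, 0, 0],
    [0, 0, 0],
    [0, 0, 0],
    [0, 0, 0],
    [0, 0, 0]
  ],
  "turn": [
    [-0.03, 0, 0],
    [-0.06, 0, 0],
    [-0.09, 0, 0],
    [-0.12, 0, 0],
    [-0.15, 0, 0],
    [-0.17, 0, 0],
    [-0.17, 0, 0],
    [-0.17, 0, 0]
  ]
}}

```text
clock: 12.75
tcp_pos: [0.5371, 0.0411, 0.2709]
orientation: [2.398, 1.051, 0.299]
contact_force: [0.3, 0.0, -3.9]
grip_width: 0.0121
```

```bash
cat > chk.py <<'E'
import sys
from go import *
o=r.get_obs(); R=Ro.from_rotvec(o["orientation"]).as_matrix()
# tote axes: x=tool y, y=tool x, z=-tool z
T=np.column_stack([R[:,1],R[:,0],-R[:,2]]); t=o["tcp_pos"]-R[:,2]*.005-T@[0,0,.125]+0
e=T.T@[0,0,1]; print("tilt deg",np.degrees(np.arccos(T[2,2])).round(1),"comp x,y",np.degrees(np.arcsin(e[:2])).round(1),"corner z",(t+T@[-.1,-.075,0])[2].round(3),"j",o["joints"].round(2),"F",o["contact_force"].round(1),"w",o["grip_width"])
for c in ("scene","top","wrist"):
    f=imaging.grab_frame(c); save(f,sys.argv[1]+c)
    for d in look_for("gland_1",c)[:5]:
        w=world(f,d["xyz"]); print(c,round(d["score"],2),w.round(3),"tote",(T.T@(w-t)).round(3))
    im=f["pixels"][...,::-1].copy()
    for p in [(-.096,-.071,.004),(-.015,-.071,.004),(-.015,.01,.004),(-.096,.01,.004)]:
        u=px(f,t+T@p); cv2.circle(im,tuple(int(v) for v in u),2,(0,255,0),-1)
    if c=="scene":
        u=px(f,t).astype(int); im=cv2.resize(im[max(u[1]-75,0):u[1]+75,max(u[0]-100,0):u[0]+100],(640,480))
    if c=="top":
        u=px(f,t).astype(int); im=cv2.resize(im[max(u[1]-50,0):u[1]+50,max(u[0]-65,0):u[0]+65],(640,480))
    cv2.imwrite(f"pics/{sys.argv[1]}{c}.png",im)
E
python3 chk.py a
```

```text
tilt deg 31.7 comp x,y [31.7 -0. ] corner z 0.116 j [-1.23  0.13  0.81  2.15  0.61  0.77 -1.59] F [ 0.3  0.  -3.9] w 0.012092874364794838
top 0.58 [0.489 0.013 0.149] tote [-0.078 -0.053  0.025]
wrist 0.95 [0.493 0.017 0.15 ] tote [-0.077 -0.048  0.026]
wrist 0.63 [0.538 0.068 0.149] tote [-0.079  0.02   0.025]
wrist 0.27 [0.512 0.036 0.154] tote [-0.075 -0.02   0.028]
```

View pics/awrist.png

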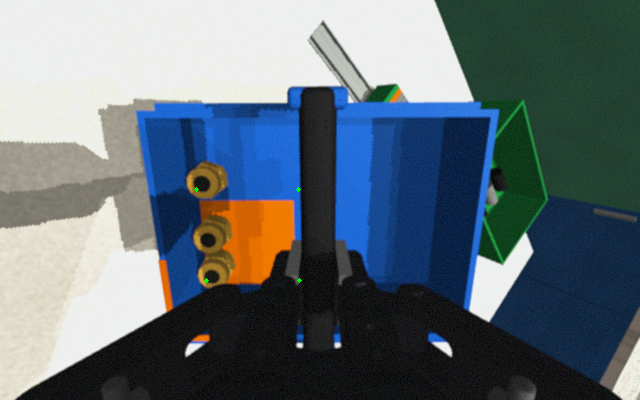

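All three now lie along the −x wall (tote y about +20, −20 and −50 mm). Add the −y tilt.

>>> {"fn": "carry_out", "kwargs": {
  "offset": [
    [0, 0, 0],
    [0, 0, 0],
    [0, 0, 0],
    [0, 0, 0],
    [0, 0, 0],
    [0, 0, 0],
    [0, 0, 0],
    [0, 0, 0]
  ],
  "turn": [
    [0, 0.03, 0],
    [0, 0.06, 0],
    [0, 0.1, 0],
    [0, 0.14, 0],
    [0, 0.18, 0],
    [0, 0.22, 0],
    [0, 0.25, 0],
    [0, 0.25, 0]
  ]
}}

```text
clock: 13.85
tcp_pos: [0.5361, 0.0394, 0.2702]
orientation: [2.397, 1.206, 0.77]
contact_force: [0.2, -0.4, -4.2]
grip_width: 0.0124
```

>>> {"fn": "carry_out", "kwargs": {
  "offset": [
    [0, 0, 0],
    [0, 0, 0],
    [0, 0, 0],
    [0, 0, 0],
    [0, 0, 0],
    [0, 0, 0],
    [0, 0, 0],
    [0, 0, 0]
  ],
  "turn": [
    [0, 0.04, 0],
    [0, 0.08, 0],
    [0, 0.12, 0],
    [0, 0.16, 0],
    [0, 0.2, 0],
    [0, 0.21, 0],
    [0, 0.21, 0],
    [0, 0.21, 0]
  ]
}}

```text
clock: 14.65
tcp_pos: [0.5512, 0.0408, 0.2813]
orientation: [2.343, 1.33, 1.168]
contact_force: [-0.0, 0.7, -4.1]
grip_width: 0.0123
```

```bash
python3 chk.py b
```

```text
tilt deg 48.2 comp x,y [31.3 32.4] corner z 0.109 j [-1.39 -0.29  1.15  2.43  1.74  0.17 -2.34] F [-0.   0.7 -4.1] w 0.012291169684969716
top 0.43 [0.568 0.104 0.176] tote [-0.08  -0.002  0.026]
wrist 0.95 [0.563 0.1   0.175] tote [-0.082 -0.007  0.029]
wrist 0.83 [0.551 0.06  0.148] tote [-0.081 -0.056  0.028]
```

View pics/bwrist.png

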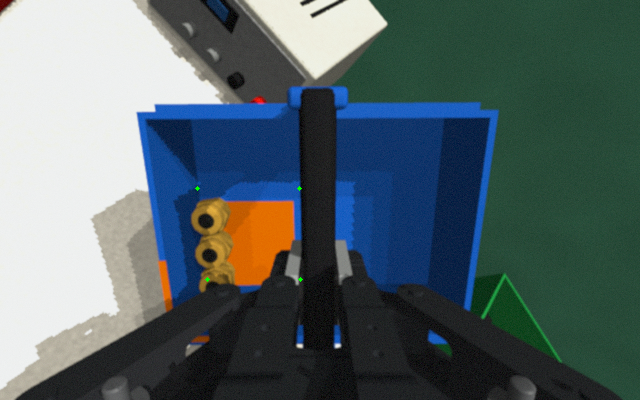

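All three are in the corner on the patch, but joints 4 and 6 are close to their limits, so I'll back the tilt off a little.

>>> {"fn": "carry_out", "kwargs": {
  "offset": [
    [0, 0, 0],
    [0, 0, 0],
    [0, 0, 0],
    [0, 0, 0],
    [0, 0, 0],
    [0, 0, 0],
    [0, 0, 0],
    [0, 0, 0]
  ],
  "turn": [
    [0, -0.03, 0],
    [0, -0.06, 0],
    [0, -0.09, 0],
    [0, -0.12, 0],
    [0, -0.14, 0],
    [0, -0.14, 0],
    [0, -0.14, 0],
    [0, -0.14, 0]
  ]
}}

```text
clock: 15.75
tcp_pos: [0.5508, 0.0401, 0.2807]
orientation: [2.389, 1.257, 0.891]
contact_force: [0.1, -0.7, -4.8]
grip_width: 0.0122
```

>>> {"fn": "carry_out", "kwargs": {
  "offset": [
    [0, 0, 0],
    [0, 0, 0],
    [0, 0, 0],
    [0, 0, 0],
    [0, 0, 0],
    [0, 0, 0],
    [0, 0, 0],
    [0, 0, 0]
  ],
  "turn": [
    [0, 0, 0],
    [0, 0, 0],
    [0, 0, 0],
    [0, 0, 0],
    [0, 0, 0],
    [0, 0, 0],
    [0, 0, 0],
    [0, 0, 0]
  ]
}}

```text
clock: 16.55
tcp_pos: [0.5511, 0.0405, 0.2811]
orientation: [2.388, 1.257, 0.892]
contact_force: [0.2, 1.1, -4.3]
grip_width: 0.0117
```

```bash
python3 chk.py c; python3 -c "
from h import *
for i in range(3): print(r.get_obs()['qvel'].round(3)); imaging.grab_frame('top')"
```

```text
tilt deg 40.3 comp x,y [31.3 22.7] corner z 0.109 j [-1.39 -0.2   1.05  2.35  1.09  0.38 -1.83] F [ 0.2  1.1 -4.3] w 0.011749809507007308
scene 0.42 [0.57  0.47  0.038] tote [-0.36   0.266 -0.088]
top 0.46 [0.561 0.088 0.164] tote [-0.082 -0.002  0.023]
wrist 0.71 [0.559 0.085 0.167] tote [-0.079 -0.004  0.026]
wrist 0.66 [0.539 0.043 0.146] tote [-0.079 -0.055  0.025]
wrist 0.58 [0.611 0.057 0.223] tote [-0.002  0.017  0.036]
[ 0.002 -0.    -0.    -0.001 -0.001 -0.     0.007]
[-0.     0.001  0.002 -0.001 -0.002 -0.001  0.008]
[ 0.001 -0.001  0.001 -0.001 -0.005  0.002  0.007]
```

View pics/cwrist.png

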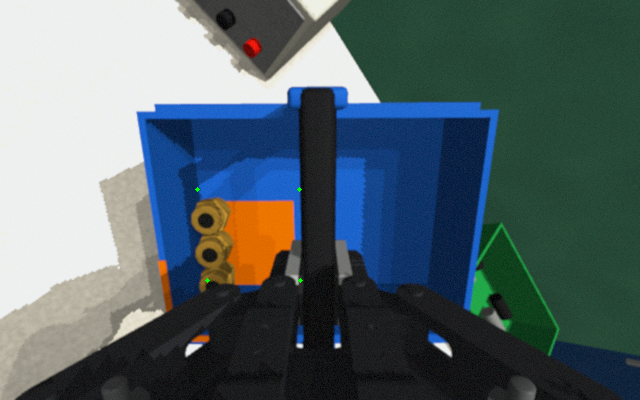

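View pics/cscene.png

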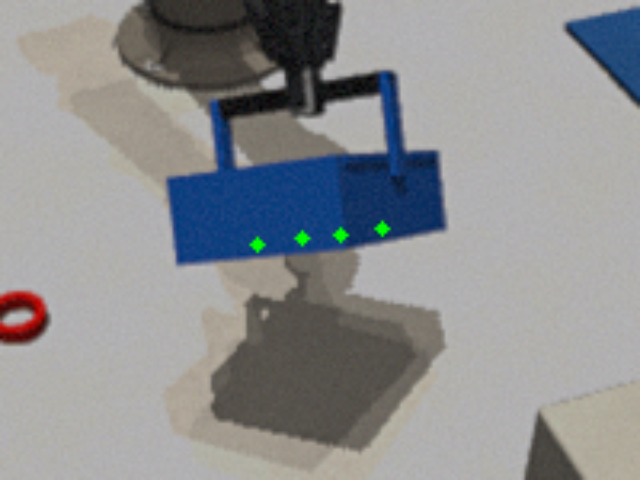

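The tote is held clear and still at 40°. The three glands are packed in the corner at wrist-image (208,217), (212,251) and (216,278). Handing in.

```bash
python3 -c "
from h import *
print(r.hand_in())"
```

```text
the job is handed in; nothing more can be done
None
```

The stray gland went into the tote. I lifted the tote by its bar and tilted it first towards −x, then towards −y. I then handed it in held still at about 40° tilt, with the marked corner about 0.11 m above the bench. No verdict was reported.

**Glands:** The last wrist picture shows all three packed along the −x wall over the patch. The detector placed two of them, at tote (−79, −4) and (−79, −55) mm. The third, between them, I saw only in the picture.

**Hold:** The force on the tool was about −4.3 N, which fits the tote with three glands. Joint speeds were about zero.

**Bystanders:** I moved nothing near them and saw none disturbed, but I did not measure their positions again at the end.

**Checks that disagreed or needed mending:**
- At 48° of tilt, joints 4 and 6 were right at their range limits and joint 2 was close, so the arm drifted about 15 mm. I reduced the tilt to 40°, and the glands stayed in place.
- Two detections in the last check were false, and I discarded them against the picture: one on the meter in the scene view, and one near the bar in the wrist view.

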